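# Close up the waffle iron after class

## Robot

A 6-joint arm with a two-finger parallel gripper is mounted at the origin on a cart in front of the work surface, level with it; the furniture and walls round the work are solid. World frame = base frame: x ahead of the robot, y to its left, z up, the work surface at z = 0. Lengths are in m, angles in rad, forces in N, time in s.
With the tool pointing down it reaches from about 0.35 to 1 m from the base axis. Payload 7.1 kg.
Tool frame: the origin (TCP) lies on the centre line of the jaws, within the pads' length; the fingertips stand 14 mm ahead of it and the grasp point (between the pads) lies 5 mm behind it; y points along the fingers, z is the direction in which the jaws open and shut, and the axes are right-handed (so a half turn about y gives the same grasp; the last joint's range is limited). The gripper opens to 85 mm and grips with 20 to 120 N. Pads are 22 mm wide; open, the fingers measure 114 mm over their backs; the gripper's body (76 mm by 85 mm) begins 54 mm behind the grasp point. The pads swing forward as they close: fully open they stand 13 mm farther back than shut.
Start: joints at [-1.315, 0.423, 1.63, -0, 1.089, -0.019], TCP at [0.17, -0.602, 0.245] pointing down, gripper open.
Joint ranges: [-3, 3], [-0.9, 2.11], [0.09, 2.58], [-1.31, 4.45], [0.11, 2.69], [-2.54, 2.54]. Speed limits (rad/s): [2.39, 2.39, 3.01, 3.14, 3.14, 3.14].

## Interface

Orientations are given as a unit quaternion [x, y, z, w].
In Python, from station import * gives the robot as it stands.
- The arm moves only by the tool play_rows, never from a script. Its argument "moves" is a list of rows, each an object of numbers: "dx", "dy", "dz": the shift along the world's x, y, z in m; "ax", "ay", "az": the turn, a rotation vector about the world's x, y, z in rad; "claw": the closure in counts, from 0 (fully open) to 255 (shut). A call has exactly 5 rows; each row is the pose to reach, as a shift and turn from the pose measured when the call began; what a row does not reach only later rows make up. A row lasts 1/12 s, in which the tool goes at most 41.7 mm and 7.16 degrees, less where a joint would pass 70% of its speed; a pose out of reach is approached as far as the arm can. A call with a gripper value outside its range is refused whole. The fingers move at their own pace and stop on an object; "newtons" is the grip in N (left out, the last holds). Time passes only in rows, so rows that repeat a pose let the fingers close, or fill a call up. It gives the time, the measured TCP pose, the force and the opening at its end, in the units of the state.
- state(): the state, without advancing time (a new reading comes with each control period).
- snapshot(name): name is "side" or "top" or "wrist"; returns (picture, depth): 480x640x3 uint8, red, green, blue; 480x640 float32, m along the optical axis (not along the pixel's ray), 0 where there is no reading.
- camera_info(name): a dict with "fx", "fy", "cx", "cy" (pixels), "R" (3x3) and "t" (3): a world point X has camera coordinates R X + t. Camera axes: x right, y down, z forward; pixel columns grow to the right and rows downward; lengths in m; the calibration is good to about 2 mm. A picture is of the moment at which its call begins: read the wrist's pose just before it. camera_info takes no time and is no camera call; for the wrist camera it gives the pose at the moment of the call.
- job_done(): hands the job in, once; it reports no verdict.
Trained networks look in the newest picture that a camera, given by its name, has taken for a name from the list of things; names that differ only in an ending like _2 or _b are one class to them, and where a whole thing is asked for, a point or a joint stands for the part that bears it (a point fixed in the world has none). Each returns a list of dicts, best first, with "p" (0 to 1); they miss things now and then, are a little off and sometimes report something else, mostly with a low value. They report only what shows in the picture. A call takes as long as a camera call.
- find_in(label, camera): "box" ([left, top, right, bottom] as shares, 0 to 1, of the picture: columns of its width, rows of its height, round what is visible of it).
- spot_point(label, camera): "location" ([column, row] as shares, 0 to 1, of the picture: columns of its width, rows of its height: a listed point, or the origin of a listed thing).
The state is a dict: "clock": time; "qpos": joint angles; "joint_velocities": joint speeds; "joint_torque": joint torques, N m; "tool_pos": TCP position; "eef_rot": TCP orientation; "force": force on the tool from outside, world axes, zero at the start; "torque": the same for the moment, N m; "opening": finger opening in m.
Only numpy, scipy, OpenCV 4.12 (cv2) and the standard library are available. Lean on these libraries where they do the work, as an engineer would, in place of code of your own. Each camera call takes 0.05 s, during which the arm holds its last target. There are 200 camera calls.

## Task

Close up the cleaned waffle iron using only light pushes of your fingertips: push its drip tray fully home, push the lid over and down until it is fully shut without slamming it, and only then push the steel clip on the lid's handle down and in until it lies flat against the lower handle. Nothing is to be pinched, lifted or opened further, the iron stays where it stands, and the things around it are left alone.

Things in the scene. Friction and masses are not known exactly. Their poses are not given: they have to be found in the camera images.
- waffle_iron: Waffle iron: square steel housing on rubber feet, 210 x 210 mm, 56 mm high without lid, 4.5 kg, loose. Origin: centre of its underside; x from front (handle side) to back (hinge), y to the left seen from the front, z up ('of the iron' below means this frame). Front face at x = -105 mm; a black lower handle, 56 mm wide, z 41 to 54 mm, juts out to x = -153 mm over the tray's front.
- tray (a joint): How far the drip tray is out (m): 0 fully home, grows as it slides out of the front towards -x of the iron, stop at 0.10. It slides with about 2 N of friction.
- tray_front (a point): Centre of the front face of the drip tray's upright steel lip, which is 200 mm wide in y and 9 to 35 mm above the table. Tray home: face at x = -135 mm of the iron. Push it to +x of the iron. More than 40 mm left or right of its middle nothing overhangs the lip.
- lid (a joint): Lid angle (rad): 0 shut and level, grows as the front edge swings up and back; stop at 1.6. Stiff hinge (about 1 N m): the lid stays where it is left and must be pushed all the way, with about 2 to 5 N at its front edge.
- lid_hinge (a point): Middle of the lid's hinge axis, which runs along y of the iron at x = +110 mm, z = 58 mm of the iron.
- lid_front_edge (a point): Middle of the front edge of the lid's outer face; lid shut: x = -105 mm, z = 76 mm of the iron (215 mm in front of the hinge axis, 18 mm above it). Lid 210 mm wide; a raised panel 3.5 mm high begins 20 mm behind this edge; a black handle, 70 mm wide, 16 mm thick, flush with the outer face, goes on 43 mm beyond the edge.
- clip (a joint): Angle of the steel clip to the lid (rad): 0 shut (square to the lid, hanging in front of both handles), grows as its end swings out and up, away from the iron; at 1.57 it lies in line with the lid's handle. Stop at 1.75. Stays where it is left (0.04 N m of friction, some 1.5 N at its end).
- clip_pin (a point): Middle of the clip's hinge pin, along y of the iron, at the tip of the lid's handle: with the lid shut at x = -153 mm, z = 68 mm of the iron.
- clip_end (a point): Middle of the clip's free end, on its outer face. The clip is a steel plate 44 mm wide in y, 3 mm thick; this end is 35 mm from the pin, the outer face 5 mm in front of the pin when shut. Shut: 33 mm above the table, x = -158 mm of the iron.
- measuring_jug: Bystander: clear measuring jug, 120 x 169 x 135 mm, origin at the centre of its underside.
- oil_brush: Bystander: pastry brush lying on the table, 205 mm long, origin at the centre of its underside.
- wooden_spoon: Bystander: wooden spoon lying on the table, 308 mm long, 15 mm high, origin at the centre of its underside.

How it is judged:
By the outcome, as a careful person would: the job done as asked, in the order asked, and still so for the second after the job is handed in, with the robot touching nothing.
It also fails if it takes over 64 s, if anything falls off the work surface, if the arm or the gripper's body presses on something with over 40 N, if the wrist force passes 120 N, or if a joint passes its speed limit or range.

## Working session

There is one attempt and no reset: what is moved stays moved. The work goes in short steps, Python scripts to look and compute and a tool call to move; the robot and the scene stay as the last step left them, time stands still between calls to the robot, and variables do not carry over. Pictures are saved under pics/ and viewed, about 8 in all and at most 12, crops included, and the job is handed in when it is done.

Besides the shell and the picture viewer there is one more tool, called after "Call:" by a JSON object that holds its "method" and its "body". play_rows: Moves the arm, as the interface text tells. Its arguments: {"type":"object","properties":{"moves":{"type":"array","items":{"type":"object","properties":{"dx":{"type":"number"},"dy":{"type":"number"},"dz":{"type":"number"},"ax":{"type":"number"},"ay":{"type":"number"},"az":{"type":"number"},"claw":{"type":"number"}}}},"newtons":{"type":"number"}},"required":["moves"]}

```bash
mkdir -p pics; cat > h.py <<'E'
from station import *
import numpy as np, cv2
def world(cam,d,u,v,info=None):
    c=info or camera_info(cam); R=np.array(c["R"]);t=np.array(c["t"])
    p=np.array([(u-c["cx"])/c["fx"]*d,(v-c["cy"])/c["fy"]*d,d])
    return R.T@(p-t)
def cloud(cam,dep):
    c=camera_info(cam); v,u=np.mgrid[0:480,0:640]
    P=np.stack([(u-c["cx"])/c["fx"]*dep,(v-c["cy"])/c["fy"]*dep,dep],-1)
    return (P-np.array(c["t"]))@np.array(c["R"])
def pix(cam,X):
    c=camera_info(cam); p=np.array(c["R"])@np.array(X)+np.array(c["t"])
    return p[0]/p[2]*c["fx"]+c["cx"],p[1]/p[2]*c["fy"]+c["cy"]
E
python3 - <<'E'
from h import *
s=state();print({k:np.round(v,3) for k,v in s.items()})
ims=[]
for cam in("top","side"):
    im,d=snapshot(cam);ims.append(im[:,:,::-1]);np.save(cam+".npy",d)
    W=cloud(cam,d)
    cv2.imwrite(f"pics/{cam}0.png",im[:,:,::-1])
    for l in["waffle_iron","tray_front","lid_hinge","lid_front_edge","clip_pin","clip_end","measuring_jug","oil_brush","wooden_spoon"]:
        for q in spot_point(l,cam)[:1]:
            u,v=q["location"][0]*640,q["location"][1]*480
            print(cam,l,round(q["p"],2),round(u),round(v),np.round(W[int(v),int(u)],3), d[int(v),int(u)]>0)
E
```

```text
{'clock': np.float64(0.0), 'qpos': array([-1.315,  0.424,  1.631, -0.   ,  1.089, -0.019]), 'joint_velocities': array([-0.001, -0.   , -0.001, -0.001,  0.001, -0.001]), 'joint_torque': array([ 1.0000e-03, -5.5739e+01, -2.8174e+01, -0.0000e+00,  7.0000e-03,
       -0.0000e+00]), 'tool_pos': array([ 0.169, -0.601,  0.245]), 'eef_rot': array([-0.097,  0.701, -0.7  ,  0.097]), 'force': array([0.455, 1.31 , 0.163]), 'torque': array([-0.013, -0.002,  0.01 ]), 'opening': np.float64(0.086)}
top tray_front 0.88 306 279 [0.464 0.291 0.039] True
top lid_hinge 0.85 288 188 [0.706 0.343 0.104] True
top lid_front_edge 0.97 297 234 [0.57  0.309 0.214] True
top clip_pin 0.49 302 247 [0.536 0.292 0.24 ] True
top clip_end 0.79 302 253 [0.521 0.292 0.253] True
top measuring_jug 0.66 441 262 [ 0.517 -0.099  0.001] True
top oil_brush 0.67 199 290 [0.425 0.596 0.01 ] True
top wooden_spoon 0.62 458 303 [ 0.403 -0.146 -0.002] True
side waffle_iron 0.77 345 239 [0.599 0.2   0.045] True
side tray_front 0.63 277 238 [0.465 0.293 0.022] True
side lid_hinge 0.92 382 208 [0.719 0.31  0.065] True
side lid_front_edge 0.88 321 152 [0.563 0.264 0.223] True
side clip_pin 0.48 310 144 [0.54  0.266 0.239] True
side measuring_jug 0.9 342 336 [ 0.507 -0.154  0.047] True
side oil_brush 0.56 254 204 [0.432 0.568 0.007] True
side wooden_spoon 0.18 321 154 [0.565 0.265 0.218] True
```

View pics/top0.png

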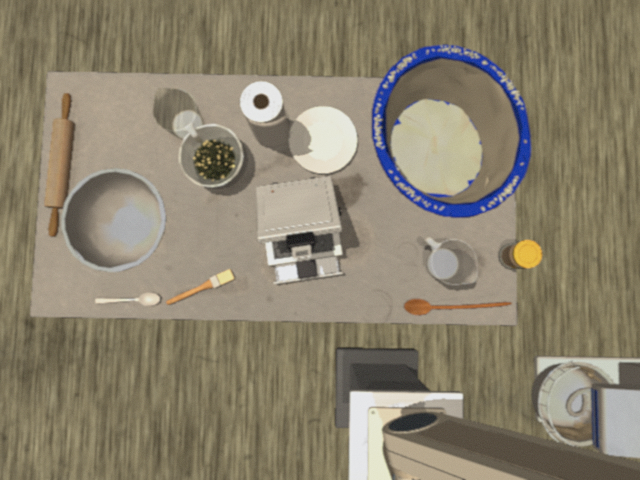

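View pics/side0.png

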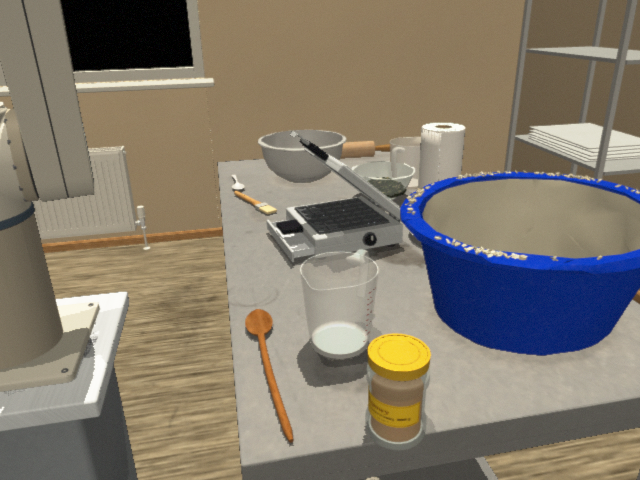

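Top: the iron sits at about (300,215), slightly yawed, with the tray lip along (276,282)–(343,276). Side: the lid is about 45° open, the clip stands in line with its handle, and the tray is out. Next I fit the geometry from depth.

```bash
python3 - <<'E'
from h import *
d=np.load("top.npy");W=cloud("top",d)
def plane(P):
    for i in range(4):
        c=P.mean(0);_,_,vt=np.linalg.svd(P-c,full_matrices=False);n=vt[2]*np.sign(vt[2][2]);r=(P-c)@n
        P=P[abs(r)<max(2.0*r.std(),1e-3)]
    return c,n,r.std(),P
P=W[192:228,266:332].reshape(-1,3);P=P[P[:,2]>.08]
c,n,s,P=plane(P);print("lid",c,n,s,len(P))
yaw=np.arctan2(n[1],n[0]);print("tilt",np.arccos(n[2]),"yaw n",np.degrees(yaw))
# strips
for r in range(180,290,3):
    print(r,[f"{W[r,u][0]:.3f},{W[r,u][1]:.3f},{W[r,u][2]:.3f}" for u in(275,288,301,314,330)])
M=W.reshape(-1,3)
m=(M[:,0]>.42)&(M[:,0]<.52)&(M[:,1]>.15)&(M[:,1]<.42)&(M[:,2]>.026)&(M[:,2]<.042)
Q=M[m];print("lip",len(Q));ys=np.round(Q[:,1],2)
for y in np.unique(ys):
    q=Q[ys==y];print(y,np.round(q[q[:,0].argmin()],4),len(q))
E
```

```text
lid [0.64016952 0.30919602 0.16035681] [0.63987623 0.1028771  0.76156071] 0.0014999154236493425 2150
tilt 0.7050784573441639 yaw n 9.133655052998629
180 ['0.749,0.386,0.002', '0.750,0.348,0.000', '0.734,0.306,0.077', '0.734,0.270,0.083', '0.733,0.226,0.089']
183 ['0.727,0.380,0.064', '0.725,0.342,0.077', '0.722,0.305,0.093', '0.723,0.270,0.095', '0.724,0.226,0.093']
186 ['0.714,0.377,0.087', '0.713,0.341,0.097', '0.713,0.305,0.096', '0.712,0.269,0.105', '0.715,0.226,0.097']
189 ['0.705,0.376,0.092', '0.703,0.340,0.105', '0.703,0.304,0.108', '0.702,0.269,0.117', '0.703,0.226,0.116']
192 ['0.694,0.375,0.105', '0.693,0.339,0.114', '0.693,0.304,0.116', '0.693,0.269,0.120', '0.694,0.226,0.122']
195 ['0.685,0.374,0.110', '0.684,0.338,0.120', '0.683,0.303,0.128', '0.683,0.268,0.129', '0.684,0.226,0.132']
198 ['0.674,0.372,0.126', '0.675,0.338,0.126', '0.674,0.303,0.134', '0.673,0.268,0.142', '0.674,0.226,0.142']
201 ['0.665,0.371,0.132', '0.665,0.337,0.135', '0.665,0.302,0.141', '0.665,0.268,0.143', '0.665,0.226,0.147']
204 ['0.656,0.370,0.139', '0.656,0.336,0.142', '0.655,0.301,0.153', '0.
[... 3077 characters left out ...]
.303,-0.001', '0.436,0.266,-0.002', '0.437,0.220,0.002']
lip 178
0.18 [0.48   0.1843 0.0279] 2
0.19 [0.4798 0.1902 0.0336] 6
0.2 [0.4768 0.2041 0.0292] 19
0.21 [0.4765 0.2127 0.0351] 7
0.22 [0.4735 0.2239 0.0382] 12
0.23 [0.4735 0.2323 0.0306] 7
0.24 [0.4704 0.2407 0.0378] 11
0.25 [0.4674 0.2547 0.0332] 10
0.26 [0.4672 0.2631 0.0351] 5
0.27 [0.4643 0.2744 0.0302] 6
0.28 [0.4641 0.2829 0.0302] 4
0.29 [0.4611 0.2939 0.0357] 6
0.3 [0.461  0.3024 0.0334] 4
0.31 [0.458  0.3136 0.0337] 8
0.32 [0.4578 0.3249 0.0333] 11
0.33 [0.4548 0.333  0.0361] 8
0.34 [0.4546 0.3444 0.0337] 11
0.35 [0.4517 0.3529 0.0317] 9
0.36 [0.4515 0.3641 0.0323] 10
0.37 [0.4485 0.3728 0.0295] 16
0.38 [0.4484 0.3783 0.0306] 6
```

Fit: iron yaw 0.16 rad, origin about (0.617, 0.308), lid 0.705 rad, clip in line with the handle, tray about 21 mm out. I go with the fingers shut, high over the jug, to in front of the lip.

Call:
{"method": "play_rows", "body": {"moves": [{"dx": 0.03,"dy": 0.01,"dz": 0.03,"claw": 255},{"dx": 0.06,"dy": 0.03,"dz": 0.06,"claw": 255},{"dx": 0.09,"dy": 0.06,"dz": 0.08,"claw": 255},{"dx": 0.115,"dy": 0.09,"dz": 0.1,"claw": 255},{"dx": 0.14,"dy": 0.12,"dz": 0.11,"claw": 255}], "newtons": 20}}

```text
schema error: expected keys dx, dy, dz, ax, ay, az, claw
```

Call:
{"method": "play_rows", "body": {"moves": [{"dx": 0.02,"dy": 0.035,"az": -0.02,"claw": 255},{"dx": 0.04,"dy": 0.07,"az": -0.04,"claw": 255},{"dx": 0.06,"dy": 0.105,"az": -0.06,"claw": 255},{"dx": 0.08,"dy": 0.14,"az": -0.08,"claw": 255},{"dx": 0.1,"dy": 0.175,"az": -0.115,"claw": 255}]}}

```text
schema error: expected keys dx, dy, dz, ax, ay, az, claw
```

All keys are needed.

Call:
{"method": "play_rows", "body": {"moves": [{"dx": 0.03,"dy": 0.01,"dz": 0.03,"ax": 0,"ay": 0,"az": 0,"claw": 255},{"dx": 0.06,"dy": 0.03,"dz": 0.06,"ax": 0,"ay": 0,"az": 0,"claw": 255},{"dx": 0.09,"dy": 0.06,"dz": 0.08,"ax": 0,"ay": 0,"az": 0,"claw": 255},{"dx": 0.115,"dy": 0.09,"dz": 0.1,"ax": 0,"ay": 0,"az": 0,"claw": 255},{"dx": 0.14,"dy": 0.12,"dz": 0.11,"ax": 0,"ay": 0,"az": 0,"claw": 255}], "newtons": 20}}

```text
clock: 1.42
tool_pos: [0.303, -0.4904, 0.3536]
eef_rot: [0.096, -0.7, 0.701, -0.097]
force: [0.7, -0.7, -0.0]
opening: 0.0255
```

Call:
{"method": "play_rows", "body": {"moves": [{"dx": 0.02,"dy": 0.035,"dz": 0,"ax": 0,"ay": 0,"az": -0.02,"claw": 255},{"dx": 0.04,"dy": 0.07,"dz": 0,"ax": 0,"ay": 0,"az": -0.04,"claw": 255},{"dx": 0.06,"dy": 0.105,"dz": 0,"ax": 0,"ay": 0,"az": -0.06,"claw": 255},{"dx": 0.08,"dy": 0.14,"dz": 0,"ax": 0,"ay": 0,"az": -0.08,"claw": 255},{"dx": 0.1,"dy": 0.175,"dz": 0,"ax": 0,"ay": 0,"az": -0.115,"claw": 255}]}}

```text
clock: 1.83
tool_pos: [0.4035, -0.3135, 0.3538]
eef_rot: [0.055, -0.704, 0.706, -0.056]
force: [0.3, -0.7, -0.4]
opening: -0.0004
```

Call:
{"method": "play_rows", "body": {"moves": [{"dx": 0.005,"dy": 0.04,"dz": 0,"ax": 0,"ay": 0,"az": 0,"claw": 255},{"dx": 0.01,"dy": 0.08,"dz": 0,"ax": 0,"ay": 0,"az": 0,"claw": 255},{"dx": 0.01,"dy": 0.12,"dz": 0,"ax": 0,"ay": 0,"az": 0,"claw": 255},{"dx": 0.01,"dy": 0.16,"dz": 0,"ax": 0,"ay": 0,"az": 0,"claw": 255},{"dx": 0.01,"dy": 0.2,"dz": 0,"ax": 0,"ay": 0,"az": 0,"claw": 255}]}}

```text
clock: 2.25
tool_pos: [0.4132, -0.1117, 0.354]
eef_rot: [0.055, -0.704, 0.706, -0.056]
force: [0.6, 0.5, 0.5]
opening: 0.0004
```

Call:
{"method": "play_rows", "body": {"moves": [{"dx": 0.005,"dy": 0.04,"dz": 0,"ax": 0,"ay": 0,"az": 0,"claw": 255},{"dx": 0.01,"dy": 0.08,"dz": 0,"ax": 0,"ay": 0,"az": 0,"claw": 255},{"dx": 0.01,"dy": 0.12,"dz": -0.02,"ax": 0,"ay": 0,"az": 0,"claw": 255},{"dx": 0.01,"dy": 0.16,"dz": -0.04,"ax": 0,"ay": 0,"az": 0,"claw": 255},{"dx": 0.01,"dy": 0.2,"dz": -0.06,"ax": 0,"ay": 0,"az": 0,"claw": 255}]}}

```text
clock: 2.67
tool_pos: [0.423, 0.082, 0.2981]
eef_rot: [0.054, -0.704, 0.706, -0.057]
force: [1.2, 0.1, -0.3]
opening: -0.0003
```

Call:
{"method": "play_rows", "body": {"moves": [{"dx": 0,"dy": 0.04,"dz": 0,"ax": 0,"ay": 0,"az": 0,"claw": 255},{"dx": 0,"dy": 0.08,"dz": -0.02,"ax": 0,"ay": 0,"az": 0,"claw": 255},{"dx": 0,"dy": 0.105,"dz": -0.05,"ax": 0,"ay": 0,"az": 0,"claw": 255},{"dx": 0,"dy": 0.11,"dz": -0.09,"ax": 0,"ay": 0,"az": 0,"claw": 255},{"dx": 0,"dy": 0.11,"dz": -0.12,"ax": 0,"ay": 0,"az": 0,"claw": 255}]}}

```text
clock: 3.08
tool_pos: [0.4226, 0.194, 0.1764]
eef_rot: [0.055, -0.704, 0.706, -0.059]
force: [-0.2, -1.3, -0.9]
opening: 0.0001
```

```bash
python3 - <<'E'
from h import *
s=state();print(np.round(s["tool_pos"],4),np.round(s["eef_rot"],3),np.round(s["qpos"],2),s["clock"])
from scipy.spatial.transform import Rotation as R
print(R.from_quat(s["eef_rot"]).as_matrix().round(3))
im,d=snapshot("wrist");cv2.imwrite("pics/w1.png",im[:,:,::-1])
im2,d2=snapshot("side");cv2.imwrite("pics/s1.png",im2[100:340,170:490,::-1])
a=cv2.resize(im2[100:340,190:510],(640,480))
cv2.imwrite("pics/m1.png",np.hstack([cv2.resize(im,(400,300)),cv2.resize(a,(400,300))])[:,:,::-1])
W=cloud("side",d2)
E
```

```text
[0.4226 0.194  0.1764] [ 0.055 -0.704  0.706 -0.059] [ 0.41  0.29  2.03 -0.01  0.81  1.82] 3.0833
[[-0.987  0.005  0.16 ]
 [-0.16  -0.002 -0.987]
 [-0.004 -1.     0.003]]
```

View pics/m1.png

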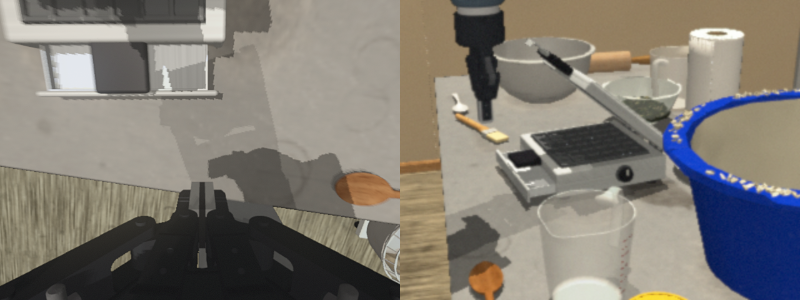

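The wrist view shows the lip squarely ahead of the shut fingers, whose tips are at about (320,293) in full pixels. I measure the tip's reach from the depth.

```bash
python3 - <<'E'
from h import *
s=state();im,d=snapshot("wrist");W=cloud("wrist",d)
print(s["tool_pos"])
M=W[270:480:1,200:440].reshape(-1,3);m=(d[270:480,200:440].ravel()>0)&(M[:,2]>.1)
Q=M[m]-s["tool_pos"];ex=np.array([.987,.16,0]);ey=np.array([-.16,.987,0])
A=np.c_[Q@ex,Q@ey,Q[:,2]]
print(A[:,2].min())
for z in np.arange(-.03,.06,.006):
    a=A[abs(A[:,2]-z)<.003]
    if len(a):print(round(z,3),len(a),a.min(0).round(3),a.max(0).round(3))
E
```

```text
[0.41977231 0.19134039 0.17423746]
-0.007966014483031442
-0.006 241 [ 0.008 -0.013 -0.008] [ 0.013  0.011 -0.003]
-0.0 485 [ 0.008 -0.014 -0.003] [0.014 0.013 0.003]
0.006 581 [ 0.008 -0.014  0.003] [0.014 0.013 0.009]
0.012 630 [ 0.008 -0.014  0.009] [0.014 0.013 0.015]
0.018 611 [ 0.008 -0.014  0.015] [0.014 0.013 0.021]
0.024 1049 [-0.01  -0.009  0.021] [0.014 0.007 0.027]
0.03 863 [-0.005 -0.028  0.027] [0.016 0.027 0.033]
0.036 3032 [-0.01  -0.033  0.033] [0.016 0.033 0.039]
0.042 4960 [-0.008 -0.033  0.039] [0.016 0.034 0.045]
0.048 3434 [-0.007 -0.031  0.045] [0.017 0.032 0.051]
0.054 1467 [-0.006 -0.029  0.051] [0.02  0.031 0.057]
```

Call:
{"method": "play_rows", "body": {"moves": [{"dx": 0,"dy": 0.003,"dz": -0.035,"ax": 0,"ay": 0,"az": 0,"claw": 255},{"dx": 0,"dy": 0.006,"dz": -0.07,"ax": 0,"ay": 0,"az": 0,"claw": 255},{"dx": 0,"dy": 0.01,"dz": -0.105,"ax": 0,"ay": 0,"az": 0,"claw": 255},{"dx": 0,"dy": 0.01,"dz": -0.13,"ax": 0,"ay": 0,"az": 0,"claw": 255},{"dx": 0,"dy": 0.01,"dz": -0.141,"ax": 0,"ay": 0,"az": 0,"claw": 255}]}}

```text
clock: 3.65
tool_pos: [0.4223, 0.2015, 0.0351]
eef_rot: [0.056, -0.703, 0.707, -0.055]
force: [-0.5, -1.0, -0.4]
opening: 0.0001
```

Call:
{"method": "play_rows", "body": {"moves": [{"dx": 0.01,"dy": 0.0016,"dz": 0,"ax": 0,"ay": 0,"az": 0,"claw": 255},{"dx": 0.02,"dy": 0.0032,"dz": 0,"ax": 0,"ay": 0,"az": 0,"claw": 255},{"dx": 0.03,"dy": 0.005,"dz": 0,"ax": 0,"ay": 0,"az": 0,"claw": 255},{"dx": 0.035,"dy": 0.006,"dz": 0,"ax": 0,"ay": 0,"az": 0,"claw": 255},{"dx": 0.04,"dy": 0.0065,"dz": 0,"ax": 0,"ay": 0,"az": 0,"claw": 255}]}}

```text
clock: 4.07
tool_pos: [0.4647, 0.2086, 0.0369]
eef_rot: [0.055, -0.704, 0.706, -0.056]
force: [0.3, -0.9, 0.1]
opening: -0.0001
```

Call:
{"method": "play_rows", "body": {"moves": [{"dx": 0.003,"dy": 0.0005,"dz": 0,"ax": 0,"ay": 0,"az": 0,"claw": 255},{"dx": 0.006,"dy": 0.001,"dz": 0,"ax": 0,"ay": 0,"az": 0,"claw": 255},{"dx": 0.009,"dy": 0.0015,"dz": 0,"ax": 0,"ay": 0,"az": 0,"claw": 255},{"dx": 0.012,"dy": 0.002,"dz": 0,"ax": 0,"ay": 0,"az": 0,"claw": 255},{"dx": 0.015,"dy": 0.0025,"dz": 0,"ax": 0,"ay": 0,"az": 0,"claw": 255}]}}

```text
clock: 4.48
tool_pos: [0.4796, 0.2111, 0.0369]
eef_rot: [0.055, -0.704, 0.706, -0.056]
force: [-2.2, -1.0, 2.2]
opening: -0.0001
```

Call:
{"method": "play_rows", "body": {"moves": [{"dx": 0.001,"dy": 0,"dz": 0,"ax": 0,"ay": 0,"az": 0,"claw": 255},{"dx": 0.002,"dy": 0.0003,"dz": 0,"ax": 0,"ay": 0,"az": 0,"claw": 255},{"dx": 0.003,"dy": 0.0005,"dz": 0,"ax": 0,"ay": 0,"az": 0,"claw": 255},{"dx": 0.0035,"dy": 0.0006,"dz": 0,"ax": 0,"ay": 0,"az": 0,"claw": 255},{"dx": 0.004,"dy": 0.0006,"dz": 0,"ax": 0,"ay": 0,"az": 0,"claw": 255}]}}

```text
clock: 4.9
tool_pos: [0.4835, 0.2116, 0.0368]
eef_rot: [0.055, -0.704, 0.706, -0.056]
force: [-2.4, 0.2, 0.5]
opening: -0.0
```

Call:
{"method": "play_rows", "body": {"moves": [{"dx": 0.0005,"dy": 0,"dz": 0,"ax": 0,"ay": 0,"az": 0,"claw": 255},{"dx": 0.001,"dy": 0.0002,"dz": 0,"ax": 0,"ay": 0,"az": 0,"claw": 255},{"dx": 0.0015,"dy": 0.0003,"dz": 0,"ax": 0,"ay": 0,"az": 0,"claw": 255},{"dx": 0.002,"dy": 0.0003,"dz": 0,"ax": 0,"ay": 0,"az": 0,"claw": 255},{"dx": 0.002,"dy": 0.0003,"dz": 0,"ax": 0,"ay": 0,"az": 0,"claw": 255}]}}

```text
clock: 5.32
tool_pos: [0.4856, 0.212, 0.0368]
eef_rot: [0.055, -0.704, 0.706, -0.056]
force: [-1.9, 0.3, 1.0]
opening: -0.0001
```

Call:
{"method": "play_rows", "body": {"moves": [{"dx": 0.0005,"dy": 0,"dz": 0,"ax": 0,"ay": 0,"az": 0,"claw": 255},{"dx": 0.001,"dy": 0.0002,"dz": 0,"ax": 0,"ay": 0,"az": 0,"claw": 255},{"dx": 0.0015,"dy": 0.0003,"dz": 0,"ax": 0,"ay": 0,"az": 0,"claw": 255},{"dx": 0.0015,"dy": 0.0003,"dz": 0,"ax": 0,"ay": 0,"az": 0,"claw": 255},{"dx": 0.0015,"dy": 0.0003,"dz": 0,"ax": 0,"ay": 0,"az": 0,"claw": 255}]}}

```text
clock: 5.73
tool_pos: [0.486, 0.212, 0.0366]
eef_rot: [0.056, -0.703, 0.706, -0.055]
force: [-5.6, -0.2, 3.1]
opening: -0.0001
```

Call:
{"method": "play_rows", "body": {"moves": [{"dx": 0.0005,"dy": 0,"dz": 0,"ax": 0,"ay": 0,"az": 0,"claw": 255},{"dx": 0.001,"dy": 0.0002,"dz": 0,"ax": 0,"ay": 0,"az": 0,"claw": 255},{"dx": 0.001,"dy": 0.0002,"dz": 0,"ax": 0,"ay": 0,"az": 0,"claw": 255},{"dx": 0.001,"dy": 0.0002,"dz": 0,"ax": 0,"ay": 0,"az": 0,"claw": 255},{"dx": 0.001,"dy": 0.0002,"dz": 0,"ax": 0,"ay": 0,"az": 0,"claw": 255}]}}

```text
clock: 6.15
tool_pos: [0.486, 0.2119, 0.0365]
eef_rot: [0.056, -0.703, 0.707, -0.055]
force: [-5.0, 0.4, 4.3]
opening: 0.0
```

```bash
python3 - <<'E'
from h import *
s=state();print(s["force"].round(2),s["tool_pos"].round(4))
im,d=snapshot("top");M=cloud("top",d).reshape(-1,3)
ex=np.array([.987,.16,0]);ey=np.array([-.16,.987,0])
A=np.c_[M@ex,M@ey,M[:,2]]
def front(lo,hi,zl,zh,x0,x1):
    a=A[(A[:,1]>lo)&(A[:,1]<hi)&(A[:,2]>zl)&(A[:,2]<zh)&(A[:,0]>x0)&(A[:,0]<x1)]
    b=np.round(a[:,1]/.01)
    return [round(a[b==k][:,0].min(),4) for k in np.unique(b)]
print("lip",front(.23,.30,.024,.042,.48,.56))
print("housing",front(.23,.30,.046,.07,.50,.6), "handle",front(.185,.225,.044,.064,.48,.56))
E
```

```text
[-4.97  0.39  4.35] [0.486  0.2119 0.0365]
lip [np.float64(0.5243), np.float64(0.5227), np.float64(0.5238), np.float64(0.5228), np.float64(0.5237), np.float64(0.5226), np.float64(0.5238), np.float64(0.5225)]
housing [np.float64(0.5098), np.float64(0.553), np.float64(0.5539), np.float64(0.5536), np.float64(0.5543), np.float64(0.5535), np.float64(0.554), np.float64(0.553)] handle [np.float64(0.5564), np.float64(0.5054), np.float64(0.5062), np.float64(0.5055)]
```

The tray is home: the push stopped hard at about 5 N, the lip is at x_i 0.523 (0.5236 expected), and the housing front is unchanged. I back off, rise and go over behind the lid handle.

Call:
{"method": "play_rows", "body": {"moves": [{"dx": -0.02,"dy": -0.003,"dz": 0,"ax": 0,"ay": 0,"az": 0,"claw": 255},{"dx": -0.035,"dy": -0.0055,"dz": 0.01,"ax": 0,"ay": 0,"az": 0,"claw": 255},{"dx": -0.035,"dy": -0.0055,"dz": 0.05,"ax": 0,"ay": 0,"az": 0,"claw": 255},{"dx": -0.035,"dy": -0.0055,"dz": 0.09,"ax": 0,"ay": 0,"az": 0,"claw": 255},{"dx": -0.035,"dy": -0.0055,"dz": 0.13,"ax": 0,"ay": 0,"az": 0,"claw": 255}]}}

```text
clock: 6.62
tool_pos: [0.4512, 0.2064, 0.1678]
eef_rot: [0.056, -0.703, 0.707, -0.055]
force: [1.6, 0.3, -0.3]
opening: 0.0002
```

Call:
{"method": "play_rows", "body": {"moves": [{"dx": 0,"dy": 0,"dz": 0.04,"ax": 0,"ay": 0,"az": 0,"claw": 255},{"dx": 0,"dy": 0,"dz": 0.08,"ax": 0,"ay": 0,"az": 0,"claw": 255},{"dx": 0,"dy": 0,"dz": 0.12,"ax": 0,"ay": 0,"az": 0,"claw": 255},{"dx": 0,"dy": 0,"dz": 0.155,"ax": 0,"ay": 0,"az": 0,"claw": 255},{"dx": 0.03,"dy": 0.02,"dz": 0.17,"ax": 0,"ay": 0,"az": 0,"claw": 255}]}}

```text
clock: 7.03
tool_pos: [0.4803, 0.2252, 0.3442]
eef_rot: [0.054, -0.704, 0.706, -0.057]
force: [1.3, 0.3, -0.3]
opening: -0.0
```

Call:
{"method": "play_rows", "body": {"moves": [{"dx": 0.033,"dy": 0.02,"dz": 0.0,"ax": 0,"ay": 0,"az": 0,"claw": 255},{"dx": 0.066,"dy": 0.04,"dz": 0.0,"ax": 0,"ay": 0,"az": 0,"claw": 255},{"dx": 0.1,"dy": 0.06,"dz": 0.0,"ax": 0,"ay": 0,"az": 0,"claw": 255},{"dx": 0.12,"dy": 0.075,"dz": 0.0,"ax": 0,"ay": 0,"az": 0,"claw": 255},{"dx": 0.12,"dy": 0.08,"dz": 0.0,"ax": 0,"ay": 0,"az": 0,"claw": 255}]}}

```text
clock: 7.45
tool_pos: [0.6043, 0.3071, 0.3437]
eef_rot: [0.052, -0.704, 0.706, -0.058]
force: [-0.7, -0.4, 0.3]
opening: -0.0001
```

```bash
python3 - <<'E'
import numpy as np
for th in [.75,.705,.65,.6,.5,.4,.3,.2,.15,.1,.05,.02,0]:
    x=.7686-.232*np.cos(th)+.018*np.sin(th)+.011; z=.058+.232*np.sin(th)+.018*np.cos(th)+.014; y=.2047
    print(th,np.round([.987*x-.16*y,.16*x+.987*y,z],4))
E
```

```text
0.75 [0.5813 0.3016 0.2433]
0.705 [0.5738 0.3004 0.2361]
0.65 [0.5652 0.299  0.2267]
0.6 [0.5578 0.2978 0.2179]
0.5 [0.5443 0.2956 0.199 ]
0.4 [0.5327 0.2937 0.1789]
0.3 [0.5232 0.2922 0.1578]
0.2 [0.5158 0.291  0.1357]
0.15 [0.513  0.2905 0.1245]
0.1 [0.5106 0.2901 0.1131]
0.05 [0.5089 0.2898 0.1016]
0.02 [0.5081 0.2897 0.0946]
0 [0.5077 0.2897 0.09  ]
```

Call:
{"method": "play_rows", "body": {"moves": [{"dx": -0.003,"dy": -0.001,"dz": -0.03,"ax": 0,"ay": 0,"az": 0,"claw": 255},{"dx": -0.006,"dy": -0.002,"dz": -0.055,"ax": 0,"ay": 0,"az": 0,"claw": 255},{"dx": -0.009,"dy": -0.003,"dz": -0.075,"ax": 0,"ay": 0,"az": 0,"claw": 255},{"dx": -0.013,"dy": -0.004,"dz": -0.085,"ax": 0,"ay": 0,"az": 0,"claw": 255},{"dx": -0.016,"dy": -0.005,"dz": -0.09,"ax": 0,"ay": 0,"az": 0,"claw": 255}]}}

```text
clock: 7.87
tool_pos: [0.5873, 0.3015, 0.252]
eef_rot: [0.053, -0.704, 0.706, -0.057]
force: [-0.1, 0.3, 0.2]
opening: 0.0001
```

Call:
{"method": "play_rows", "body": {"moves": [{"dx": -0.004,"dy": 0,"dz": -0.004,"ax": 0,"ay": 0,"az": 0,"claw": 255},{"dx": -0.008,"dy": -0.001,"dz": -0.008,"ax": 0,"ay": 0,"az": 0,"claw": 255},{"dx": -0.012,"dy": -0.001,"dz": -0.012,"ax": 0,"ay": 0,"az": 0,"claw": 255},{"dx": -0.015,"dy": -0.002,"dz": -0.016,"ax": 0,"ay": 0,"az": 0,"claw": 255},{"dx": -0.018,"dy": -0.002,"dz": -0.02,"ax": 0,"ay": 0,"az": 0,"claw": 255}]}}

```text
clock: 8.28
tool_pos: [0.5696, 0.2997, 0.2329]
eef_rot: [0.052, -0.704, 0.706, -0.058]
force: [0.7, -1.0, 1.9]
opening: -0.0001
```

Call:
{"method": "play_rows", "body": {"moves": [{"dx": -0.004,"dy": -0.001,"dz": -0.005,"ax": 0,"ay": 0,"az": 0,"claw": 255},{"dx": -0.008,"dy": -0.001,"dz": -0.01,"ax": 0,"ay": 0,"az": 0,"claw": 255},{"dx": -0.012,"dy": -0.002,"dz": -0.015,"ax": 0,"ay": 0,"az": 0,"claw": 255},{"dx": -0.016,"dy": -0.003,"dz": -0.02,"ax": 0,"ay": 0,"az": 0,"claw": 255},{"dx": -0.0187,"dy": -0.003,"dz": -0.0245,"ax": 0,"ay": 0,"az": 0,"claw": 255}]}}

```text
clock: 8.7
tool_pos: [0.5502, 0.2965, 0.2078]
eef_rot: [0.052, -0.704, 0.706, -0.058]
force: [-0.2, -0.6, 2.9]
opening: 0.0002
```

```bash
python3 - <<'E'
from h import *
im,d=snapshot("side");cv2.imwrite("pics/s2.png",cv2.resize(im[80:320,190:510,::-1],(640,480)))
E
```

```text
(no output)
```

View pics/s2.png

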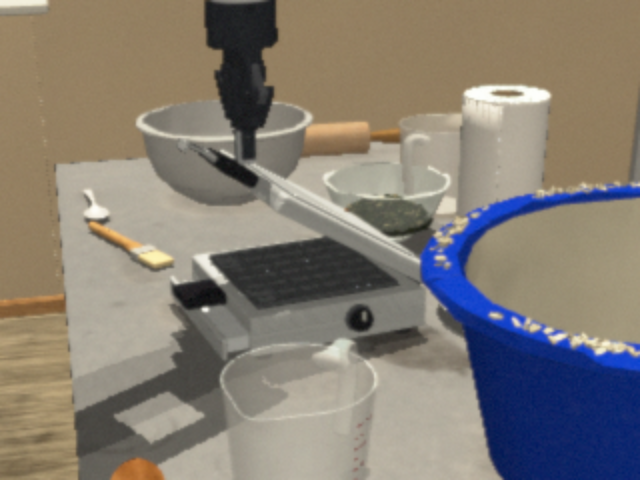

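The tip rests on the handle at about (245,160) and the lid is following it down. I carry on along the arc.

Call:
{"method": "play_rows", "body": {"moves": [{"dx": -0.004,"dy": 0,"dz": -0.006,"ax": 0,"ay": 0,"az": 0,"claw": 255},{"dx": -0.0075,"dy": -0.001,"dz": -0.012,"ax": 0,"ay": 0,"az": 0,"claw": 255},{"dx": -0.011,"dy": -0.002,"dz": -0.018,"ax": 0,"ay": 0,"az": 0,"claw": 255},{"dx": -0.0145,"dy": -0.002,"dz": -0.024,"ax": 0,"ay": 0,"az": 0,"claw": 255},{"dx": -0.0175,"dy": -0.003,"dz": -0.029,"ax": 0,"ay": 0,"az": 0,"claw": 255}]}}

```text
clock: 9.17
tool_pos: [0.5314, 0.2932, 0.1769]
eef_rot: [0.053, -0.704, 0.706, -0.057]
force: [1.5, 0.5, 1.3]
opening: -0.0001
```

Call:
{"method": "play_rows", "body": {"moves": [{"dx": -0.003,"dy": 0,"dz": -0.006,"ax": 0,"ay": 0,"az": 0,"claw": 255},{"dx": -0.006,"dy": -0.001,"dz": -0.0125,"ax": 0,"ay": 0,"az": 0,"claw": 255},{"dx": -0.0085,"dy": -0.001,"dz": -0.019,"ax": 0,"ay": 0,"az": 0,"claw": 255},{"dx": -0.011,"dy": -0.002,"dz": -0.0255,"ax": 0,"ay": 0,"az": 0,"claw": 255},{"dx": -0.0134,"dy": -0.002,"dz": -0.032,"ax": 0,"ay": 0,"az": 0,"claw": 255}]}}

```text
clock: 9.58
tool_pos: [0.5177, 0.291, 0.1442]
eef_rot: [0.053, -0.704, 0.706, -0.057]
force: [0.2, -1.0, 1.0]
opening: 0.0004
```

Call:
{"method": "play_rows", "body": {"moves": [{"dx": -0.002,"dy": 0,"dz": -0.005,"ax": 0,"ay": 0,"az": 0,"claw": 255},{"dx": -0.0035,"dy": 0,"dz": -0.01,"ax": 0,"ay": 0,"az": 0,"claw": 255},{"dx": -0.005,"dy": -0.001,"dz": -0.015,"ax": 0,"ay": 0,"az": 0,"claw": 255},{"dx": -0.006,"dy": -0.001,"dz": -0.02,"ax": 0,"ay": 0,"az": 0,"claw": 255},{"dx": -0.007,"dy": -0.001,"dz": -0.025,"ax": 0,"ay": 0,"az": 0,"claw": 255}]}}

```text
clock: 10.0
tool_pos: [0.5103, 0.2898, 0.1186]
eef_rot: [0.054, -0.703, 0.706, -0.057]
force: [0.2, -1.4, 1.1]
opening: 0.0002
```

Call:
{"method": "play_rows", "body": {"moves": [{"dx": -0.0005,"dy": 0,"dz": -0.003,"ax": 0,"ay": 0,"az": 0,"claw": 255},{"dx": -0.001,"dy": 0,"dz": -0.006,"ax": 0,"ay": 0,"az": 0,"claw": 255},{"dx": -0.001,"dy": 0,"dz": -0.009,"ax": 0,"ay": 0,"az": 0,"claw": 255},{"dx": -0.001,"dy": 0,"dz": -0.012,"ax": 0,"ay": 0,"az": 0,"claw": 255},{"dx": -0.0015,"dy": 0,"dz": -0.015,"ax": 0,"ay": 0,"az": 0,"claw": 255}]}}

```text
clock: 10.42
tool_pos: [0.5088, 0.2898, 0.1034]
eef_rot: [0.054, -0.703, 0.706, -0.057]
force: [-0.9, -1.2, 1.3]
opening: 0.0001
```

Call:
{"method": "play_rows", "body": {"moves": [{"dx": 0,"dy": 0,"dz": -0.002,"ax": 0,"ay": 0,"az": 0,"claw": 255},{"dx": 0,"dy": 0,"dz": -0.004,"ax": 0,"ay": 0,"az": 0,"claw": 255},{"dx": -0.0005,"dy": 0,"dz": -0.006,"ax": 0,"ay": 0,"az": 0,"claw": 255},{"dx": -0.001,"dy": 0,"dz": -0.007,"ax": 0,"ay": 0,"az": 0,"claw": 255},{"dx": -0.001,"dy": 0,"dz": -0.008,"ax": 0,"ay": 0,"az": 0,"claw": 255}]}}

```text
clock: 10.83
tool_pos: [0.508, 0.2899, 0.0954]
eef_rot: [0.053, -0.704, 0.706, -0.057]
force: [1.0, 0.0, 1.3]
opening: 0.0
```

Call:
{"method": "play_rows", "body": {"moves": [{"dx": 0,"dy": 0,"dz": -0.0005,"ax": 0,"ay": 0,"az": 0,"claw": 255},{"dx": 0,"dy": 0,"dz": -0.001,"ax": 0,"ay": 0,"az": 0,"claw": 255},{"dx": 0,"dy": 0,"dz": -0.0015,"ax": 0,"ay": 0,"az": 0,"claw": 255},{"dx": 0,"dy": 0,"dz": -0.002,"ax": 0,"ay": 0,"az": 0,"claw": 255},{"dx": 0,"dy": 0,"dz": -0.0025,"ax": 0,"ay": 0,"az": 0,"claw": 255}]}}

```text
clock: 11.25
tool_pos: [0.5078, 0.2899, 0.0928]
eef_rot: [0.054, -0.704, 0.706, -0.057]
force: [-0.9, -0.4, 1.9]
opening: -0.0003
```

Call:
{"method": "play_rows", "body": {"moves": [{"dx": 0,"dy": 0,"dz": -0.0005,"ax": 0,"ay": 0,"az": 0,"claw": 255},{"dx": 0,"dy": 0,"dz": -0.001,"ax": 0,"ay": 0,"az": 0,"claw": 255},{"dx": 0,"dy": 0,"dz": -0.0015,"ax": 0,"ay": 0,"az": 0,"claw": 255},{"dx": 0,"dy": 0,"dz": -0.002,"ax": 0,"ay": 0,"az": 0,"claw": 255},{"dx": 0,"dy": 0,"dz": -0.0025,"ax": 0,"ay": 0,"az": 0,"claw": 255}]}}

```text
clock: 11.67
tool_pos: [0.5078, 0.2899, 0.0903]
eef_rot: [0.054, -0.704, 0.706, -0.057]
force: [-1.2, -1.2, 2.3]
opening: -0.0
```

Call:
{"method": "play_rows", "body": {"moves": [{"dx": 0,"dy": 0,"dz": -0.0005,"ax": 0,"ay": 0,"az": 0,"claw": 255},{"dx": 0,"dy": 0,"dz": -0.001,"ax": 0,"ay": 0,"az": 0,"claw": 255},{"dx": 0,"dy": 0,"dz": -0.001,"ax": 0,"ay": 0,"az": 0,"claw": 255},{"dx": 0,"dy": 0,"dz": -0.001,"ax": 0,"ay": 0,"az": 0,"claw": 255},{"dx": 0,"dy": 0,"dz": -0.001,"ax": 0,"ay": 0,"az": 0,"claw": 255}]}}

```text
clock: 12.08
tool_pos: [0.5078, 0.2899, 0.09]
eef_rot: [0.054, -0.704, 0.706, -0.057]
force: [-3.7, -1.8, 8.6]
opening: 0.0
```

The lid stopped hard at TCP z 0.090 (predicted 0.090) with 8.6 N, so it is shut. I rise, move forward and measure the clip.

Call:
{"method": "play_rows", "body": {"moves": [{"dx": 0,"dy": 0,"dz": 0.01,"ax": 0,"ay": 0,"az": 0,"claw": 255},{"dx": 0,"dy": 0,"dz": 0.03,"ax": 0,"ay": 0,"az": 0,"claw": 255},{"dx": -0.02,"dy": -0.003,"dz": 0.05,"ax": 0,"ay": 0,"az": 0,"claw": 255},{"dx": -0.055,"dy": -0.009,"dz": 0.06,"ax": 0,"ay": 0,"az": 0,"claw": 255},{"dx": -0.085,"dy": -0.014,"dz": 0.06,"ax": 0,"ay": 0,"az": 0,"claw": 255}]}}

```text
clock: 12.5
tool_pos: [0.4234, 0.2765, 0.1525]
eef_rot: [0.052, -0.704, 0.706, -0.058]
force: [-0.4, -0.2, -0.1]
opening: -0.0002
```

```bash
python3 - <<'E'
from h import *
print(state()["tool_pos"].round(4))
ex=np.array([.987,.16,0]);ey=np.array([-.16,.987,0])
im,d=snapshot("wrist");im2,d2=snapshot("side")
print({l:[(round(q["p"],2),(np.array(q["location"])*[640,480]).round()) for q in spot_point(l,"side")[:1]] for l in("clip_pin","clip_end")})
cv2.imwrite("pics/m3.png",np.hstack([cv2.resize(im,(400,300)),cv2.resize(im2[120:300,220:460],(400,300))])[:,:,::-1])
for cam,dd in(("wrist",d),("side",d2)):
    M=cloud(cam,dd)[dd>0];A=np.c_[M@ex,M@ey-.2047,M[:,2]]
    print(cam)
    for x in np.arange(.455,.60,.008):
        a=A[(abs(A[:,0]-x)<.004)&(abs(A[:,1])<.02)&(A[:,2]<.1)]
        b=A[(abs(A[:,0]-x)<.004)&(abs(A[:,1]+.07)<.02)&(A[:,2]<.1)]
        print(round(x,3),len(a),np.percentile(a[:,2],[5,50,95]).round(4) if len(a) else "",np.percentile(b[:,2],[50,95]).round(4) if len(b) else "")
E
```

```text
[0.4234 0.2765 0.1525]
{'clip_pin': [(0.64, array([278., 222.]))], 'clip_end': [(0.71, array([262., 221.]))]}
wrist
0.455 0  [-0.0021 -0.001 ]
0.463 0  [-0.0022 -0.001 ]
0.471 526 [0.0689 0.0699 0.071 ] [-0.0023 -0.0011]
0.479 1012 [0.0693 0.0705 0.0718] [-0.0023 -0.0011]
0.487 1030 [0.0695 0.0707 0.0719] [-0.0022 -0.001 ]
0.495 1091 [0.0695 0.0706 0.0717] [-0.0023 -0.0011]
0.503 1125 [0.0695 0.0707 0.0718] [-0.0023 -0.0012]
0.511 1090 [0.0511 0.0702 0.0736] [-0.0023 -0.0012]
0.519 1206 [0.0728 0.0739 0.0749] [-0.0023 -0.0012]
0.527 1272 [0.0727 0.0738 0.0749] [0.0318 0.0334]
0.535 1319 [0.0727 0.0738 0.0749] [0.0135 0.0272]
0.543 1358 [0.0727 0.0738 0.0749] [0.0135 0.0267]
0.551 1358 [0.0708 0.0731 0.0746] [0.0186 0.0702]
0.559 1462 [0.0722 0.0735 0.0747] [0.0734 0.0748]
0.567 1489 [0.0726 0.0737 0.0749] [0.0737 0.0748]
0.575 1734 [0.0729 0.0763 0.078 ] [0.0751 0.078 ]
0.583 1659 [0.076  0.0772 0.0784] [0.077  0.0783]
0.591 533 [0.0758 0.077  0.0781] [0.0769 0.0782]
0.599 0  
side
0.455 26 [-0.0023 -0.0013  0.0002] [-0.0011  0.0006]
0.463 27 [-0.0027 -0.0011  0.0002] [-0.001   0.000
[... 159 characters left out ...]
4]
0.495 50 [-0.0031  0.0002  0.0726] [-0.0015 -0.0001]
0.503 52 [-0.0024  0.0002  0.0728] [-0.0008  0.0001]
0.511 85 [-0.0021  0.0503  0.0729] [-0.0017  0.0002]
0.519 57 [-0.0023  0.0519  0.0757] [-0.0011  0.0008]
0.527 94 [-0.002   0.0216  0.0755] [0.0178 0.0338]
0.535 32 [-0.0017  0.0746  0.0759] [0.0153 0.0277]
0.543 34 [0.0138 0.0746 0.0764] [0.0157 0.0268]
0.551 40 [0.0135 0.0153 0.0755] [0.0173 0.0378]
0.559 52 [0.0137 0.0725 0.0763] [0.0554 0.0752]
0.567 50 [0.0136 0.0172 0.0764] [0.0746 0.0761]
0.575 30 [0.0748 0.077  0.0798] [0.076  0.0795]
0.583 21 [0.0779 0.0787 0.0796] [0.0788 0.0802]
0.591 20 [0.0764 0.0788 0.0796] [0.0788 0.0798]
0.599 26 [0.0776 0.0787 0.0803] [0.0785 0.0799]
```

View pics/m3.png

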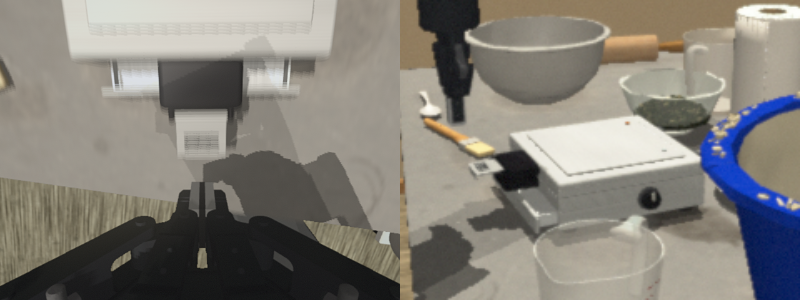

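The lid is level (about 0.074–0.076, same front and back) and the clip is horizontal in front, its end at x_i 0.4705. I work out the clip arc.

```bash
python3 - <<'E'
import numpy as np
for f in [1.57,1.4,1.2,1.0,.8,.6,.4,.3,.2,.1,0]:
    s=.027;x=.5056-s*np.sin(f)-.005*np.cos(f)-.011; z=.068-s*np.cos(f)+.005*np.sin(f)+.014; y=.2047
    print(f,np.round([.987*x-.16*y,.16*x+.987*y,z],4))
E
```

```text
1.57 [0.4288 0.2769 0.087 ]
1.4 [0.4283 0.2768 0.0823]
1.2 [0.4288 0.2769 0.0769]
1.0 [0.4303 0.2771 0.0716]
0.8 [0.4329 0.2775 0.0668]
0.6 [0.4363 0.2781 0.0625]
0.4 [0.4405 0.2788 0.0591]
0.3 [0.4428 0.2791 0.0577]
0.2 [0.4453 0.2795 0.0565]
0.1 [0.4478 0.2799 0.0556]
0 [0.4505 0.2804 0.055 ]
```

Call:
{"method": "play_rows", "body": {"moves": [{"dx": 0.003,"dy": 0,"dz": -0.02,"ax": 0,"ay": 0,"az": 0,"claw": 255},{"dx": 0.005,"dy": 0,"dz": -0.04,"ax": 0,"ay": 0,"az": 0,"claw": 255},{"dx": 0.005,"dy": 0,"dz": -0.052,"ax": 0,"ay": 0,"az": 0,"claw": 255},{"dx": 0.005,"dy": 0,"dz": -0.058,"ax": 0,"ay": 0,"az": 0,"claw": 255},{"dx": 0.005,"dy": 0,"dz": -0.061,"ax": 0,"ay": 0,"az": 0,"claw": 255}]}}

```text
clock: 13.12
tool_pos: [0.4287, 0.2763, 0.0888]
eef_rot: [0.053, -0.704, 0.706, -0.058]
force: [0.2, -0.7, -0.6]
opening: -0.0002
```

Call:
{"method": "play_rows", "body": {"moves": [{"dx": 0,"dy": 0,"dz": -0.003,"ax": 0,"ay": 0,"az": 0,"claw": 255},{"dx": 0,"dy": 0,"dz": -0.005,"ax": 0,"ay": 0,"az": 0,"claw": 255},{"dx": 0,"dy": 0,"dz": -0.007,"ax": 0,"ay": 0,"az": 0,"claw": 255},{"dx": 0,"dy": 0,"dz": -0.009,"ax": 0,"ay": 0,"az": 0,"claw": 255},{"dx": 0,"dy": 0,"dz": -0.011,"ax": 0,"ay": 0,"az": 0,"claw": 255}]}}

```text
clock: 13.53
tool_pos: [0.4292, 0.2766, 0.0782]
eef_rot: [0.053, -0.704, 0.706, -0.058]
force: [0.2, 0.5, 1.4]
opening: 0.0002
```

Call:
{"method": "play_rows", "body": {"moves": [{"dx": 0.0005,"dy": 0,"dz": -0.0025,"ax": 0,"ay": 0,"az": 0,"claw": 255},{"dx": 0.001,"dy": 0,"dz": -0.005,"ax": 0,"ay": 0,"az": 0,"claw": 255},{"dx": 0.002,"dy": 0.0005,"dz": -0.0075,"ax": 0,"ay": 0,"az": 0,"claw": 255},{"dx": 0.003,"dy": 0.001,"dz": -0.0095,"ax": 0,"ay": 0,"az": 0,"claw": 255},{"dx": 0.004,"dy": 0.001,"dz": -0.0115,"ax": 0,"ay": 0,"az": 0,"claw": 255}]}}

```text
clock: 13.95
tool_pos: [0.4331, 0.2775, 0.0664]
eef_rot: [0.053, -0.704, 0.706, -0.058]
force: [-1.2, -0.0, 0.9]
opening: -0.0001
```

Call:
{"method": "play_rows", "body": {"moves": [{"dx": 0.0015,"dy": 0,"dz": -0.002,"ax": 0,"ay": 0,"az": 0,"claw": 255},{"dx": 0.003,"dy": 0.0005,"dz": -0.004,"ax": 0,"ay": 0,"az": 0,"claw": 255},{"dx": 0.0045,"dy": 0.001,"dz": -0.0055,"ax": 0,"ay": 0,"az": 0,"claw": 255},{"dx": 0.006,"dy": 0.001,"dz": -0.0065,"ax": 0,"ay": 0,"az": 0,"claw": 255},{"dx": 0.0075,"dy": 0.0015,"dz": -0.0075,"ax": 0,"ay": 0,"az": 0,"claw": 255}]}}

```text
clock: 14.37
tool_pos: [0.4402, 0.2788, 0.0585]
eef_rot: [0.053, -0.704, 0.706, -0.058]
force: [-1.8, -0.4, -0.4]
opening: 0.0001
```

```bash
python3 - <<'E'
from h import *
print(state()["tool_pos"].round(4))
im2,d2=snapshot("side")
cv2.imwrite("pics/s4.png",cv2.resize(im2[170:290,230:390,::-1],(640,480),interpolation=cv2.INTER_CUBIC))
E
```

```text
[0.4402 0.2788 0.0585]
```

View pics/s4.png

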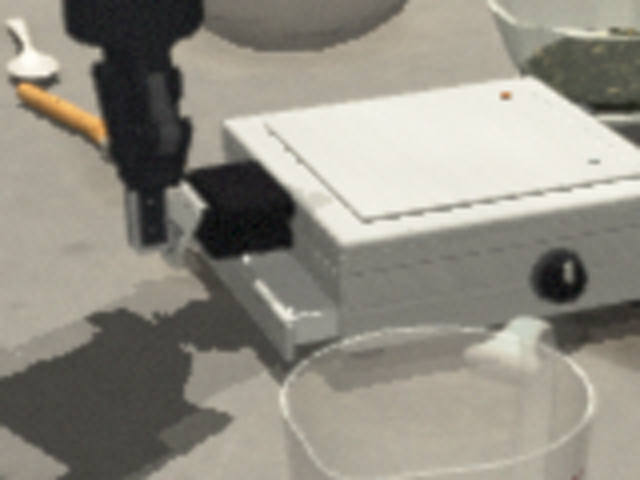

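The fingertip has the clip folded most of the way at about (180,220), with the lid still shut. I continue inwards.

Call:
{"method": "play_rows", "body": {"moves": [{"dx": 0.0015,"dy": 0,"dz": -0.001,"ax": 0,"ay": 0,"az": 0,"claw": 255},{"dx": 0.003,"dy": 0.0005,"dz": -0.0015,"ax": 0,"ay": 0,"az": 0,"claw": 255},{"dx": 0.0045,"dy": 0.001,"dz": -0.002,"ax": 0,"ay": 0,"az": 0,"claw": 255},{"dx": 0.006,"dy": 0.001,"dz": -0.0025,"ax": 0,"ay": 0,"az": 0,"claw": 255},{"dx": 0.0075,"dy": 0.001,"dz": -0.003,"ax": 0,"ay": 0,"az": 0,"claw": 255}]}}

```text
clock: 14.83
tool_pos: [0.4482, 0.28, 0.0554]
eef_rot: [0.053, -0.704, 0.706, -0.058]
force: [-2.6, 1.1, -0.7]
opening: 0.0001
```

Call:
{"method": "play_rows", "body": {"moves": [{"dx": 0.0005,"dy": 0,"dz": 0,"ax": 0,"ay": 0,"az": 0,"claw": 255},{"dx": 0.001,"dy": 0.0002,"dz": 0,"ax": 0,"ay": 0,"az": 0,"claw": 255},{"dx": 0.0015,"dy": 0.0002,"dz": 0,"ax": 0,"ay": 0,"az": 0,"claw": 255},{"dx": 0.002,"dy": 0.0003,"dz": 0,"ax": 0,"ay": 0,"az": 0,"claw": 255},{"dx": 0.002,"dy": 0.0003,"dz": 0,"ax": 0,"ay": 0,"az": 0,"claw": 255}]}}

```text
clock: 15.25
tool_pos: [0.4502, 0.2803, 0.0554]
eef_rot: [0.053, -0.704, 0.706, -0.058]
force: [-0.9, 0.4, -0.5]
opening: 0.0
```

Call:
{"method": "play_rows", "body": {"moves": [{"dx": 0.0005,"dy": 0,"dz": 0,"ax": 0,"ay": 0,"az": 0,"claw": 255},{"dx": 0.001,"dy": 0.0002,"dz": 0,"ax": 0,"ay": 0,"az": 0,"claw": 255},{"dx": 0.001,"dy": 0.0002,"dz": 0,"ax": 0,"ay": 0,"az": 0,"claw": 255},{"dx": 0.001,"dy": 0.0002,"dz": 0,"ax": 0,"ay": 0,"az": 0,"claw": 255},{"dx": 0.001,"dy": 0.0002,"dz": 0,"ax": 0,"ay": 0,"az": 0,"claw": 255}]}}

```text
clock: 15.67
tool_pos: [0.4513, 0.2804, 0.0554]
eef_rot: [0.053, -0.704, 0.706, -0.058]
force: [-1.6, -0.4, -1.1]
opening: -0.0001
```

Call:
{"method": "play_rows", "body": {"moves": [{"dx": 0.0005,"dy": 0,"dz": 0,"ax": 0,"ay": 0,"az": 0,"claw": 255},{"dx": 0.001,"dy": 0.0002,"dz": 0,"ax": 0,"ay": 0,"az": 0,"claw": 255},{"dx": 0.0015,"dy": 0.0002,"dz": 0,"ax": 0,"ay": 0,"az": 0,"claw": 255},{"dx": 0.0015,"dy": 0.0002,"dz": 0,"ax": 0,"ay": 0,"az": 0,"claw": 255},{"dx": 0.0015,"dy": 0.0002,"dz": 0,"ax": 0,"ay": 0,"az": 0,"claw": 255}]}}

```text
clock: 16.08
tool_pos: [0.4518, 0.2804, 0.0554]
eef_rot: [0.054, -0.703, 0.706, -0.057]
force: [-6.6, -0.3, 1.4]
opening: 0.0002
```

Call:
{"method": "play_rows", "body": {"moves": [{"dx": 0.0005,"dy": 0,"dz": 0,"ax": 0,"ay": 0,"az": 0,"claw": 255},{"dx": 0.0005,"dy": 0,"dz": 0,"ax": 0,"ay": 0,"az": 0,"claw": 255},{"dx": 0.001,"dy": 0.0002,"dz": 0,"ax": 0,"ay": 0,"az": 0,"claw": 255},{"dx": 0.001,"dy": 0.0002,"dz": 0,"ax": 0,"ay": 0,"az": 0,"claw": 255},{"dx": 0.001,"dy": 0.0002,"dz": 0,"ax": 0,"ay": 0,"az": 0,"claw": 255}]}}

```text
clock: 16.5
tool_pos: [0.4518, 0.2804, 0.0553]
eef_rot: [0.055, -0.703, 0.707, -0.056]
force: [-6.7, 0.5, 3.3]
opening: 0.0006
```

The clip stopped hard at 6.7 N, at the predicted place. I retreat and check.

Call:
{"method": "play_rows", "body": {"moves": [{"dx": -0.01,"dy": -0.0016,"dz": 0,"ax": 0,"ay": 0,"az": 0,"claw": 255},{"dx": -0.03,"dy": -0.005,"dz": 0.005,"ax": 0,"ay": 0,"az": 0,"claw": 255},{"dx": -0.045,"dy": -0.007,"dz": 0.04,"ax": 0,"ay": 0,"az": 0,"claw": 255},{"dx": -0.045,"dy": -0.007,"dz": 0.08,"ax": 0,"ay": 0,"az": 0,"claw": 255},{"dx": -0.045,"dy": -0.007,"dz": 0.12,"ax": 0,"ay": 0,"az": 0,"claw": 255}]}}

```text
clock: 16.92
tool_pos: [0.4055, 0.273, 0.1761]
eef_rot: [0.055, -0.703, 0.707, -0.056]
force: [0.7, 1.3, -0.6]
opening: 0.0002
```

Call:
{"method": "play_rows", "body": {"moves": [{"dx": 0,"dy": -0.04,"dz": 0.01,"ax": 0,"ay": 0,"az": 0,"claw": 255},{"dx": 0,"dy": -0.08,"dz": 0.03,"ax": 0,"ay": 0,"az": 0,"claw": 255},{"dx": 0,"dy": -0.12,"dz": 0.05,"ax": 0,"ay": 0,"az": 0,"claw": 255},{"dx": 0,"dy": -0.14,"dz": 0.06,"ax": 0,"ay": 0,"az": 0,"claw": 255},{"dx": 0,"dy": -0.14,"dz": 0.06,"ax": 0,"ay": 0,"az": 0,"claw": 255}]}}

```text
clock: 17.33
tool_pos: [0.4067, 0.1301, 0.2388]
eef_rot: [0.052, -0.703, 0.707, -0.057]
force: [-0.5, 0.4, 0.6]
opening: 0.0
```

```bash
python3 - <<'E'
from h import *
s=state();print(s["tool_pos"].round(4),s["force"].round(2))
ex=np.array([.987,.16,0]);ey=np.array([-.16,.987,0])
A={};I={}
for c in("top","side","wrist"):
    im,d=snapshot(c);I[c]=im;M=cloud(c,d)[d>0];A[c]=np.c_[M@ex,M@ey-.2047,M[:,2]]
a=A["top"]
def front(a,lo,hi,zl,zh):
    a=a[(a[:,1]>lo)&(a[:,1]<hi)&(a[:,2]>zl)&(a[:,2]<zh)&(a[:,0]>.46)&(a[:,0]<.6)];return np.percentile(a[:,0],[1,10]).round(4),len(a)
print("lip L",front(a,.04,.09,.024,.042),"R",front(a,-.09,-.04,.024,.042))
print("lidfront",front(a,.05,.09,.07,.085),front(a,-.09,-.05,.07,.085),"clip/handle",front(a,-.02,.02,.03,.09))
b=A["side"]
for z in np.arange(.03,.08,.005):
    q=b[(abs(b[:,1])<.03)&(abs(b[:,2]-z)<.0025)&(b[:,0]>.45)&(b[:,0]<.6)]
    print(round(z,3),len(q),np.sort(q[:,0])[:4].round(4))
for x in(.56,.60,.65,.70,.75):
    q=a[(abs(a[:,0]-x)<.006)&(abs(a[:,1])<.09)&(a[:,2]>.05)];print("lid z",x,np.median(q[:,2]).round(4))
cv2.imwrite("pics/m5.png",np.hstack([cv2.resize(I["top"][150:330,200:440],(400,300)),cv2.resize(I["side"][170:290,230:390],(400,300),interpolation=cv2.INTER_CUBIC)])[:,:,::-1])
E
```

```text
[0.4067 0.1301 0.2388] [-0.47  0.36  0.62]
lip L (array([0.5227, 0.5235]), 58) R (array([0.5233, 0.524 ]), 53)
lidfront (array([0.5536, 0.558 ]), 243) (array([0.5542, 0.5584]), 246) clip/handle (array([0.5007, 0.5105]), 542)
0.03 13 [0.503  0.5045 0.5115 0.5137]
0.035 23 [0.5021 0.5023 0.5024 0.5025]
0.04 20 [0.5016 0.5018 0.5019 0.5019]
0.045 56 [0.5015 0.5017 0.502  0.5023]
0.05 72 [0.5016 0.5016 0.5024 0.5024]
0.055 57 [0.5013 0.5018 0.5026 0.5027]
0.06 20 [0.5022 0.5023 0.5024 0.5024]
0.065 26 [0.5015 0.5025 0.5026 0.5028]
0.07 60 [0.5029 0.5031 0.5031 0.5034]
0.075 293 [0.5038 0.5064 0.5074 0.5083]
lid z 0.56 0.0755
lid z 0.6 0.0791
lid z 0.65 0.0786
lid z 0.7 0.079
lid z 0.75 0.0751
```

View pics/m5.png

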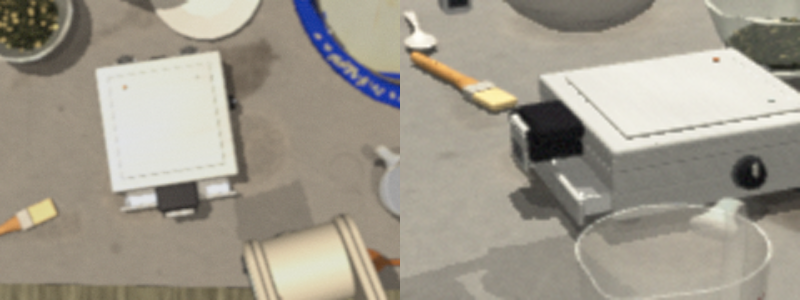

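The clip stands vertical (x_i 0.5015–0.503 over its height), the lid is level and shut, the tray lip is home on both sides, and the iron hasn't moved. The robot is clear, so I hand in.

```bash
python3 -c "
from station import *
print(job_done())"
```

```text
the job is handed in; nothing more can be done
None
```

The waffle iron is closed up, using only the shut fingertips. I pushed the drip tray home first, then the lid down slowly along its arc, then the clip down and in. I handed in at about 17.5 s with the arm clear; no verdict was reported.

- **Tray:** it stopped hard at about 5 N. The lip is within about 1 mm of home on both sides.
- **Lid:** it went the last few millimetres at about 6 mm/s and stopped hard at 8.6 N. Its top measures level and at the shut height.
- **Clip:** it stopped hard at about 6.7 N. In the last pictures it stands vertical, flat against the lower handle, to within about 1–2 mm of camera noise.
- **Surroundings:** the front of the iron measures the same as before. I saw no contact with the things around it, but I did not re-measure where they stand.

No check failed. In one check the wrist camera read heights about 2 mm lower than the side camera, which is within its calibration.

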